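Latch check of push-button heads

TASK

Check the latching push-button heads on the test plate: with closed fingertips, gently press the green cap fully home so that it stays in, then the yellow one, then the red one, in that order. Do not press the blue one. Leave the heads standing in their sockets (do not grip or lift them) and the things around the plate where they are.

Things in the scene. Friction and masses are not known exactly. Their poses are not given: they have to be found in the camera images.
- test_plate: aluminium test plate screwed to the bench, 80 x 290 x 24 mm, a row of four round blind sockets 12 mm deep, 70 mm apart along its y axis, whose floors are spring pads (they give up to 3 mm, about 6 N per mm, when a head is pushed down), a push-button head standing loose in each. Origin: centre of its underside; z up, y along the row
- head_green: push-button head with a green cap and a ring-shaped bezel on a black threaded body, 30 mm across, 37 mm high, 30 g, standing upright and loose in a socket of the test plate (about 1 mm play). Which of the four sockets it stands in varies. Origin: centre of its underside, 12 mm above the bench; z up
- top_green (a point): centre of the top of the green cap (cap 22 to 24 mm across, top 49 mm above the bench when not pressed); it goes down with the cap
- head_green_cap (a joint): how far the green cap is pressed down, m: 0 out (as it starts), 0.004 fully in against a hard stop; beyond that the whole head sinks a little on its spring pad. It needs about 3 N all the way, has no return spring and stays where it is pushed to
- head_yellow: push-button head with a yellow cap and a ring-shaped bezel on a black threaded body, 30 mm across, 38.5 mm high, 30 g, standing upright and loose in a socket of the test plate (about 1 mm play). Which of the four sockets it stands in varies. Origin: centre of its underside, 12 mm above the bench; z up
- top_yellow (a point): centre of the top of the yellow cap (cap 22 to 24 mm across, top 50.5 mm above the bench when not pressed); it goes down with the cap
- head_yellow_cap (a joint): how far the yellow cap is pressed down, m: 0 out (as it starts), 0.004 fully in against a hard stop; beyond that the whole head sinks a little on its spring pad. It needs about 3 N all the way, has no return spring and stays where it is pushed to
- head_red: push-button head with a red cap and a ring-shaped bezel on a black threaded body, 30 mm across, 37 mm high, 30 g, standing upright and loose in a socket of the test plate (about 1 mm play). Which of the four sockets it stands in varies. Origin: centre of its underside, 12 mm above the bench; z up
- top_red (a point): centre of the top of the red cap (cap 22 to 24 mm across, top 49 mm above the bench when not pressed); it goes down with the cap
- head_red_cap (a joint): how far the red cap is pressed down, m: 0 out (as it starts), 0.004 fully in against a hard stop; beyond that the whole head sinks a little on its spring pad. It needs about 3 N all the way, has no return spring and stays where it is pushed to
- head_blue: push-button head with a blue cap and a ring-shaped bezel on a black threaded body, 30 mm across, 38.5 mm high, 30 g, standing upright and loose in a socket of the test plate (about 1 mm play). Which of the four sockets it stands in varies. Origin: centre of its underside, 12 mm above the bench; z up
- top_blue (a point): centre of the top of the blue cap (cap 22 to 24 mm across, top 50.5 mm above the bench when not pressed); it goes down with the cap
- head_blue_cap (a joint): how far the blue cap is pressed down, m: 0 out (as it starts), 0.004 fully in against a hard stop; beyond that the whole head sinks a little on its spring pad. It needs about 3 N all the way, has no return spring and stays where it is pushed to
- contactor: black and white three-pole contactor, 74 x 45 x 81 mm, loose on the bench on the far side of the plate. A bystander. Origin: centre of its underside
- screwdriver_red: screwdriver with red handle, 31 x 221 x 32 mm, lies loose on the far side of the plate. A bystander. Origin: centre of its underside
- combi_pliers: pliers with blue handles, 51 x 140 x 13 mm, lie loose on the near side of the plate. A bystander. Origin: centre of its underside
- tape_measure: yellow and black tape measure, 37 x 80 x 65 mm, stands loose on the near side of the plate. A bystander. Origin: centre of its underside

How it is judged:
By the outcome, as a careful person would: the job done as asked, in the order asked, and still so for the second after the job is handed in, with the robot touching nothing.
It also fails if it takes over 51 s, if anything falls off the work surface, if the arm or the gripper's body presses on something with over 40 N, if the wrist force passes 120 N, or if a joint passes its speed limit or range.

ROBOT

A 6-joint arm with a two-finger parallel gripper is mounted at the origin on a cart in front of the work surface, level with it; the furniture and walls round the work are solid. World frame = base frame: x ahead of the robot, y to its left, z up, the work surface at z = 0. Lengths are in m, angles in rad, forces in N, time in s.
With the tool pointing down it reaches from about 0.25 to 0.775 m from the base axis. Payload 4 kg.
Tool frame: the origin (TCP) lies at the very end of the fingers, on their centre line; the grasp point (between the pads) lies 19 mm behind it; z points along the fingers, y is the line along which they close (so a half turn about z gives the same grasp; the last joint's range is limited). The gripper opens to 94 mm and grips with 3 to 60 N. Pads are 16 mm wide; open, the fingers measure 119 mm over their backs; the gripper's body (75 mm by 177 mm) begins 78 mm behind the grasp point.
Start: joints at [-1.252, 0.087, 1.371, -0, 1.684, -0.103], TCP at [0.225, -0.502, 0.206] pointing down, gripper open.
Joint ranges: [-3.1, 3.1], [-0.76, 2.03], [0.27, 2.55], [-1.08, 4.22], [0.17, 2.65], [-2.57, 2.57]. Speed limits (rad/s): [2.79, 2.79, 3.14, 3.14, 3.14, 3.14].

INTERFACE

Orientations are given as [roll, pitch, yaw] about the fixed x, y, z axes, in that order (R = Rz(yaw) Ry(pitch) Rx(roll)).
In Python, from bench import robot, vision gives the robot as it stands.
- The arm moves only by the shell command python3 -m crank 'ROWS'. ROWS is JSON, a list of rows, each a list of 3 entries, a list of its own where there are three numbers: the closure, from 0 (fully open) to 1 (shut), then the shift along the tool's x, y, z in m, then the turn, a rotation vector about the tool's x, y, z in degrees. A call has 1 to 8 rows; each row shifts and turns the commanded pose from where the row before left it, along the tool's axes as they then stand; what a row does not reach is not made up. A row lasts 1/10 s, in which the tool goes at most 50 mm and 8.59 degrees, less where a joint would pass 70% of its speed; a pose out of reach is approached as far as the arm can. A call with a gripper value outside its range is refused whole. The fingers move at their own pace and stop on an object; the grip force is fixed at half the most. Time passes only in rows, so rows that do not move let the fingers close. It gives the time, the measured TCP pose, the force, the opening and the grip force at its end, in the units of the state.
- robot.get_obs(): the state, without advancing time (a new reading comes with each control period).
- vision.snapshot(name): name is "side" or "top"; returns a dict with "color" (480x640x3 uint8, red, green, blue), "z_map" (480x640 float32, m along the optical axis (not along the pixel's ray), 0 where there is no reading), "fx", "fy", "cx", "cy" (pixels), "R" (3x3) and "t" (3): a world point X has camera coordinates R X + t. Camera axes: x right, y down, z forward; pixel columns grow to the right and rows downward; lengths in m; the calibration is good to about 2 mm. A picture is of the moment at which its call begins.
- robot.close_job(): hands the job in; it is judged then, once.
The state is a dict: "time": time; "joint_positions": joint angles; "qvel": joint speeds; "joint_torque": joint torques, N m; "tool_pos": TCP position; "ee_rot": TCP orientation; "wrist_force": force on the tool from outside, world axes, zero at the start; "wrist_torque": the same for the moment, N m; "width": finger opening in m; "finger_force": force on a finger pad.
Only numpy, scipy, OpenCV 4.12 (cv2) and the standard library are available. Lean on these libraries where they do the work, as an engineer would, in place of code of your own. Each camera call takes 0.05 s, during which the arm holds its last target. There are 200 camera calls.

## Working session

There is one attempt and no reset: what is moved stays moved. The work goes in short steps, Python scripts to look and compute and a shell command to move; the robot and the scene stay as the last step left them, time stands still between calls to the robot, and variables do not carry over. Pictures are saved under pics/ and viewed, at most 10 in all, crops included, and the job is handed in when it is done.

```bash
mkdir -p pics; python3 - <<'E'
from bench import robot, vision
import cv2,numpy as np,pickle
for n in("top","side"):
    s=vision.snapshot(n); cv2.imwrite(f"pics/{n}0.png",s["color"][:,:,::-1]); pickle.dump(s,open(f"{n}0.pkl","wb"))
o=robot.get_obs()
print({k:np.round(v,3) for k,v in o.items()})
E
```

```text
{'time': np.float64(0.1), 'joint_positions': array([-1.252,  0.088,  1.372, -0.   ,  1.684, -0.103]), 'qvel': array([ 0.   , -0.   , -0.002, -0.001, -0.001, -0.   ]), 'joint_torque': array([ 2.0000e-03, -3.4126e+01, -3.0330e+01,  7.2000e-02,  3.0000e-02,
       -0.0000e+00]), 'tool_pos': array([ 0.225, -0.501,  0.204]), 'ee_rot': array([-3.14 , -0.   ,  0.422]), 'wrist_force': array([1.322, 0.357, 0.31 ]), 'wrist_torque': array([-0.021, -0.075, -0.009]), 'finger_force': np.float64(0.0), 'width': np.float64(0.094)}
```

View pics/top0.png

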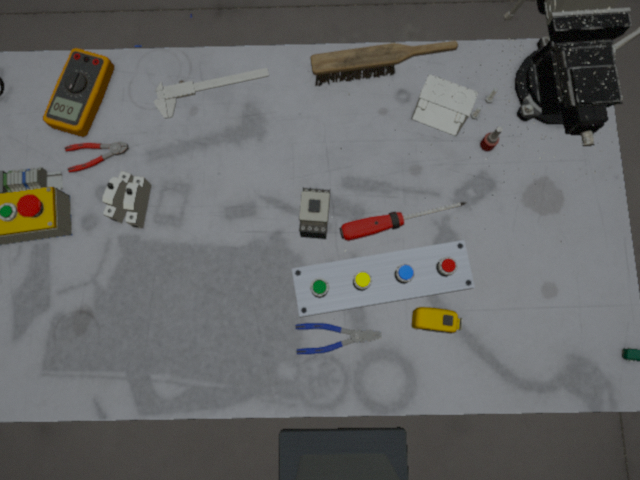

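View pics/side0.png

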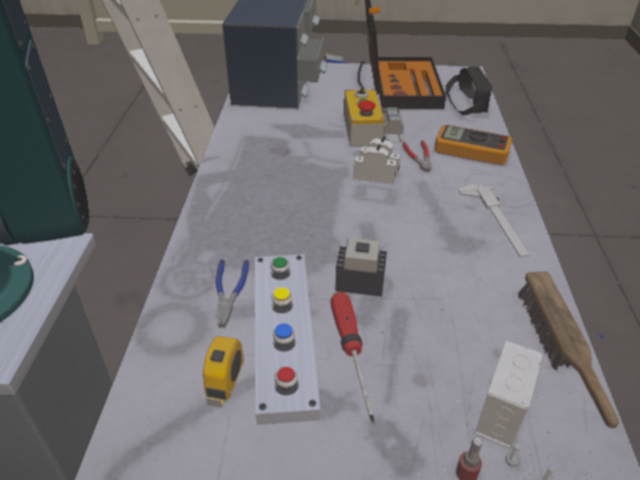

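The top view shows, left to right, green (319,288), yellow (362,281), blue (405,272) and red (447,266). The tape measure is at (437,320), the contactor at (314,212) and the pliers at (335,338). The side view shows the same order from far to near.

```bash
python3 - <<'E'
import pickle,cv2,numpy as np
S={n:pickle.load(open(n+"0.pkl","rb")) for n in("top","side")}
P={"top":dict(green=(319,288),yellow=(362,281),blue=(405,272),red=(447,266)),
   "side":dict(green=(280,264),yellow=(282,294),blue=(284,331),red=(286,374))}
H=dict(green=.049,yellow=.0505,blue=.0505,red=.049)
def ray(s,u,v,z):
    d=s["R"].T@np.array([(u-s["cx"])/s["fx"],(v-s["cy"])/s["fy"],1]); c=-s["R"].T@s["t"]
    return c+d*(z-c[2])/d[2]
for n,s in S.items():
    hsv=cv2.cvtColor(s["color"],cv2.COLOR_RGB2HSV).astype(int)
    for k,(u,v) in P[n].items():
        w=hsv[v-14:v+15,u-14:u+15]; h0=hsv[v,u,0]
        dh=np.abs((w[...,0]-h0+90)%180-90)
        m=((dh<12)&(w[...,1]>110)&(w[...,2]>50)).astype(np.uint8)
        _,L,st,c=cv2.connectedComponentsWithStats(m); i=L[14,14]
        uu,vv=c[i]+[u-14,v-14]; z=s["z_map"][v,u]
        q=s["R"].T@(np.array([(uu-s["cx"])/s["fx"]*z,(vv-s["cy"])/s["fy"]*z,z])-s["t"])
        print(n,k,st[i],np.round([uu,vv],1),"ray",ray(s,uu,vv,H[k]).round(4),"depth",q.round(4))
# obstacles
for nm,(u,v) in dict(tape=(437,320),cont=(314,205),sd=(372,226)).items():
    s=S["top"];z=s["z_map"][v,u];print(nm,(s["R"].T@(np.array([(u-s["cx"])/s["fx"]*z,(v-s["cy"])/s["fy"]*z,z])-s["t"])).round(3))
E
```

```text
top green [  8   6  13  14 137] [319.  286.5] ray [0.4956 0.0531 0.049 ] depth [0.4952 0.0531 0.0529]
top yellow [  7   5  15  15 176] [362.3 279.1] ray [ 0.5058 -0.016   0.0505] depth [ 0.5054 -0.0158  0.0534]
top blue [  7   7  15  15 168] [405.5 272. ] ray [ 0.5159 -0.0852  0.0505] depth [ 0.5161 -0.0853  0.0495]
top red [  9   7  14  13 145] [448.1 265. ] ray [ 0.5261 -0.1539  0.049 ] depth [ 0.526  -0.1539  0.0494]
side green [ 8  8 12  8 77] [279.4 261.8] ray [0.4947 0.0489 0.049 ] depth [0.495  0.0467 0.051 ]
side yellow [  6   8  16  13 163] [281.3 293.6] ray [ 0.505  -0.02    0.0505] depth [ 0.505  -0.0203  0.0508]
side blue [  5   7  17  14 192] [283.1 330.4] ray [ 0.5147 -0.0887  0.0505] depth [ 0.5145 -0.0872  0.0488]
side red [  6   7  16  14 184] [285.5 373.8] ray [ 0.5249 -0.158   0.049 ] depth [ 0.5248 -0.1576  0.0484]
tape [ 0.439 -0.128  0.064]
cont [0.621 0.058 0.082]
sd [ 0.596 -0.037  0.032]
```

Spacing comes out at 69.7 mm and the heights match. The side view is biased toward its camera, so I'll use the top values. Next I close the fingers, square up the yaw and go towards green.

```bash
python3 -m crank '[[1,[0,0,0],[0,0,8.06]],[1,[0,0,0],[0,0,8.06]],[1,[0,0,0],[0,0,8.06]],[1,[0.018,-0.037,0],[0,0,0]],[1,[0.018,-0.037,0],[0,0,0]],[1,[0.018,-0.037,0],[0,0,0]],[1,[0.018,-0.037,0],[0,0,0]],[1,[0.018,-0.037,0],[0,0,0]]]'; python3 -m crank '[[1,[0.018,-0.037,0],[0,0,0]],[1,[0.018,-0.037,0],[0,0,0]],[1,[0.018,-0.037,0],[0,0,0]],[1,[0.018,-0.037,0],[0,0,0]],[1,[0.018,-0.037,0],[0,0,0]],[1,[0.018,-0.037,0],[0,0,0]],[1,[0.018,-0.037,0],[0,0,0]],[1,[0,0,0],[0,0,0]]]'
```

```text
time: 0.9
tool_pos: [0.3154, -0.3151, 0.2049]
ee_rot: [-3.141, 0.0, -0.001]
wrist_force: [0.4, 0.4, -0.3]
width: 0.0334
finger_force: 0.0
time: 1.7
tool_pos: [0.4421, -0.0538, 0.2049]
ee_rot: [-3.139, 0.001, 0.007]
wrist_force: [0.4, -0.6, 0.3]
width: 0.0002
finger_force: 0.0
```

```bash
python3 -m crank '[[1,[0.018,-0.035,0],[0,0,0]],[1,[0.018,-0.035,0],[0,0,0]],[1,[0.017,-0.035,0.02],[0,0,0]],[1,[0,0,0.04],[0,0,0]],[1,[0,0,0.04],[0,0,0]],[1,[0,0,0.025],[0,0,0]],[1,[0,0,0],[0,0,0]],[1,[0,0,0],[0,0,0]]]'
python3 - <<'E'
from bench import robot, vision
import cv2,numpy as np
a=[]
for n,(u,v) in dict(top=(319,287),side=(280,262)).items():
    s=vision.snapshot(n); c=s["color"][v-50:v+50,u-65:u+65,::-1]; a.append(cv2.resize(c,None,fx=3,fy=3,interpolation=cv2.INTER_CUBIC))
cv2.imwrite("pics/g1.png",np.hstack(a)); o=robot.get_obs(); print(o["tool_pos"].round(4),o["wrist_force"].round(2))
E
```

```text
time: 2.5
tool_pos: [0.4942, 0.0465, 0.0806]
ee_rot: [3.141, 0.001, -0.001]
wrist_force: [0.7, -0.5, 0.6]
width: 0.0003
finger_force: 0.0
[0.4958 0.0466 0.0827] [ 0.9  -0.37  0.87]
```

View pics/g1.png

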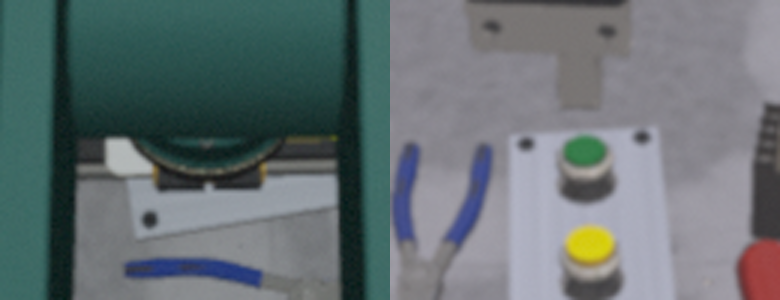

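The side crop shows the fingertip at about (580,105), just above and in line with the green cap at (585,150). The top view is hidden by the arm. The commanded pose needs about 5 mm more in +y, then down close to the cap.

```bash
python3 -m crank '[[1,[0.001,-0.005,0.012],[0,0,0]],[1,[0,0,0.01],[0,0,0]],[1,[0,0,0.005],[0,0,0]],[1,[0,0,0],[0,0,0]],[1,[0,0,0],[0,0,0]]]'
python3 - <<'E'
from bench import robot, vision
import cv2,numpy as np
u,v=280,262
s=vision.snapshot("side"); c=s["color"][v-30:v+30,u-40:u+40,::-1]
cv2.imwrite("pics/g2.png",cv2.resize(c,None,fx=8,fy=8,interpolation=cv2.INTER_CUBIC))
for X in ([.495,.052,.049],[.495,.052,.054]):
    p=s["R"]@np.array(X)+s["t"]; a=np.array([s["fx"]*p[0]/p[2]+s["cx"],s["fy"]*p[1]/p[2]+s["cy"]]); print(((a-[u-40,v-30])*8).round(0))
o=robot.get_obs(); print(o["tool_pos"].round(4),o["wrist_force"].round(2))
E
```

```text
time: 3.1
tool_pos: [0.4952, 0.0521, 0.0532]
ee_rot: [3.141, 0.0, -0.0]
wrist_force: [-0.3, 0.0, -0.2]
width: 0.0001
finger_force: 0.0
[319. 228.]
[318. 208.]
[0.4954 0.0521 0.0536] [-1.06  0.14 -0.7 ]
```

View pics/g2.png

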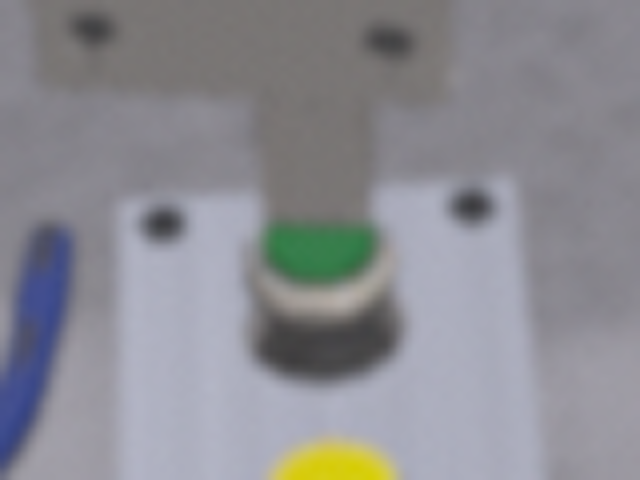

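The fingertip is centred just above the green cap (319,224), and the bezel sits lower than the cap. Pressing in small steps.

```bash
python3 -m crank '[[1,[0,0,0.002],[0,0,0]],[1,[0,0,0.002],[0,0,0]],[1,[0,0,0.001],[0,0,0]],[1,[0,0,0.001],[0,0,0]],[1,[0,0,0.001],[0,0,0]],[1,[0,0,0],[0,0,0]],[1,[0,0,0],[0,0,0]]]'; python3 -m crank '[[1,[0,0,0.001],[0,0,0]],[1,[0,0,0],[0,0,0]],[1,[0,0,0],[0,0,0]]]';python3 -m crank '[[1,[0,0,0.001],[0,0,0]],[1,[0,0,0],[0,0,0]],[1,[0,0,0],[0,0,0]]]'
```

```text
time: 3.85
tool_pos: [0.4955, 0.0521, 0.0467]
ee_rot: [3.141, -0.0, -0.0]
wrist_force: [0.1, 0.2, 3.6]
width: 0.0005
finger_force: 1.5
time: 4.15
tool_pos: [0.4954, 0.0521, 0.0455]
ee_rot: [3.141, -0.0, -0.0]
wrist_force: [1.3, -0.3, 2.5]
width: 0.0002
finger_force: 1.4
time: 4.45
tool_pos: [0.4954, 0.0521, 0.0445]
ee_rot: [3.141, -0.0, -0.0]
wrist_force: [0.0, 1.3, 3.4]
width: 0.0005
finger_force: 1.5
```

```bash
python3 -m crank '[[1,[0,0,0.0005],[0,0,0]],[1,[0,0,0],[0,0,0]],[1,[0,0,0],[0,0,0]]]'; python3 -m crank '[[1,[0,0,0.0005],[0,0,0]],[1,[0,0,0],[0,0,0]],[1,[0,0,0],[0,0,0]]]'
```

```text
time: 4.75
tool_pos: [0.4955, 0.0521, 0.0442]
ee_rot: [3.141, -0.0, -0.0]
wrist_force: [-1.2, -0.7, 5.1]
width: 0.0005
finger_force: 2.3
time: 5.05
tool_pos: [0.4955, 0.0521, 0.044]
ee_rot: [3.141, -0.001, -0.0]
wrist_force: [-1.1, -0.5, 6.3]
width: 0.0004
finger_force: 3.0
```

```bash
python3 -m crank '[[1,[0,0,0.0005],[0,0,0]],[1,[0,0,0],[0,0,0]],[1,[0,0,0],[0,0,0]]]'; python3 -m crank '[[1,[0,0,0],[0,0,0]],[1,[0,0,-0.002],[0,0,0]],[1,[0,0,-0.005],[0,0,0]],[1,[0,0,-0.02],[0,0,0]],[1,[0.005,0.034,-0.01],[0,0,0]],[1,[0.005,0.035,0.0],[0,0,0]],[1,[0,0,0],[0,0,0]],[1,[0,0,0],[0,0,0]]]'
python3 - <<'E'
from bench import robot, vision
import cv2,numpy as np
u,v=282,278
s=vision.snapshot("side"); c=s["color"][v-40:v+40,u-50:u+50,::-1]
cv2.imwrite("pics/y1.png",cv2.resize(c,None,fx=6,fy=6,interpolation=cv2.INTER_CUBIC))
o=robot.get_obs(); print(o["tool_pos"].round(4),o["wrist_force"].round(2))
E
```

```text
time: 5.35
tool_pos: [0.4956, 0.0521, 0.0437]
ee_rot: [3.141, -0.001, -0.0]
wrist_force: [-1.9, 0.2, 8.5]
width: 0.0004
finger_force: 3.6
time: 6.15
tool_pos: [0.5047, -0.0171, 0.0792]
ee_rot: [-3.141, 0.002, -0.002]
wrist_force: [-0.7, -0.4, 0.5]
width: 0.0003
finger_force: 0.0
[ 0.5046 -0.0164  0.0792] [-0.21  0.81  0.46]
```

View pics/y1.png

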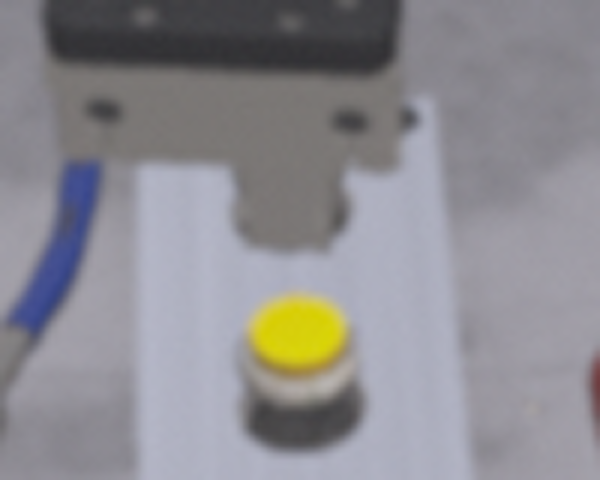

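The crop shows the fingertip at (290,245), above and in line with the yellow cap at (298,330). The green head is hidden behind it. Pressing yellow, which stands 1.5 mm higher.

```bash
python3 -m crank '[[1,[0.0005,0,0.013],[0,0,0]],[1,[0,0,0.008],[0,0,0]],[1,[0,0,0.004],[0,0,0]],[1,[0,0,0.002],[0,0,0]],[1,[0,0,0.002],[0,0,0]],[1,[0,0,0.001],[0,0,0]],[1,[0,0,0],[0,0,0]],[1,[0,0,0],[0,0,0]]]'; python3 -m crank '[[1,[0,0,0.001],[0,0,0]],[1,[0,0,0.001],[0,0,0]],[1,[0,0,0],[0,0,0]],[1,[0,0,0],[0,0,0]]]';  python3 -m crank '[[1,[0,0,0.0005],[0,0,0]],[1,[0,0,0],[0,0,0]],[1,[0,0,0],[0,0,0]]]'
```

```text
time: 7.0
tool_pos: [0.5061, -0.0169, 0.0505]
ee_rot: [3.141, -0.001, -0.0]
wrist_force: [-0.2, 0.5, 1.8]
width: 0.0006
finger_force: 0.9
time: 7.4
tool_pos: [0.5059, -0.0168, 0.0481]
ee_rot: [3.142, -0.0, -0.0]
wrist_force: [-0.6, 0.2, 2.3]
width: 0.0004
finger_force: 1.4
time: 7.7
tool_pos: [0.5059, -0.0168, 0.0475]
ee_rot: [3.142, -0.0, -0.0]
wrist_force: [0.1, 1.4, 2.8]
width: 0.0004
finger_force: 1.4
```

```bash
python3 -m crank '[[1,[0,0,0.001],[0,0,0]],[1,[0,0,0],[0,0,0]],[1,[0,0,0],[0,0,0]]]';  python3 -m crank '[[1,[0,0,0.0005],[0,0,0]],[1,[0,0,0.0005],[0,0,0]],[1,[0,0,0],[0,0,0]],[1,[0,0,0],[0,0,0]]]'
```

```text
time: 8.0
tool_pos: [0.5058, -0.0169, 0.0464]
ee_rot: [3.142, -0.0, -0.0]
wrist_force: [0.7, -0.2, 2.1]
width: 0.0005
finger_force: 1.3
time: 8.4
tool_pos: [0.5059, -0.0169, 0.0459]
ee_rot: [3.142, -0.0, -0.0]
wrist_force: [-1.0, 0.9, 4.9]
width: -0.0003
finger_force: 2.5
```

```bash
python3 -m crank '[[1,[0,0,0.0005],[0,0,0]],[1,[0,0,0.0005],[0,0,0]],[1,[0,0,0],[0,0,0]],[1,[0,0,0],[0,0,0]]]'; python3 -m crank '[[1,[0,0,-0.002],[0,0,0]],[1,[0,0,-0.008],[0,0,0]],[1,[0,0,-0.025],[0,0,0]],[1,[0.005,0.035,0],[0,0,0]],[1,[0.005,0.035,0],[0,0,0]],[1,[0.005,0.034,0],[0,0,0]],[1,[0.005,0.034,0],[0,0,0]],[1,[0,0,0],[0,0,0]]]'
python3 - <<'E'
from bench import robot, vision
import cv2,numpy as np
u,v=285,350
s=vision.snapshot("side"); c=s["color"][v-55:v+45,u-65:u+65,::-1]
cv2.imwrite("pics/r1.png",cv2.resize(c,None,fx=5,fy=5,interpolation=cv2.INTER_CUBIC))
o=robot.get_obs(); print(o["tool_pos"].round(4),o["wrist_force"].round(2))
E
```

```text
time: 8.8
tool_pos: [0.5061, -0.0169, 0.0454]
ee_rot: [3.141, -0.001, -0.0]
wrist_force: [-2.0, 1.2, 6.7]
width: 0.0005
finger_force: 3.7
time: 9.6
tool_pos: [0.5258, -0.1589, 0.0791]
ee_rot: [3.139, 0.0, -0.005]
wrist_force: [1.1, 0.2, 0.2]
width: 0.0004
finger_force: 0.0
[ 0.5255 -0.1567  0.0789] [-0.18  0.69 -0.51]
```

View pics/r1.png

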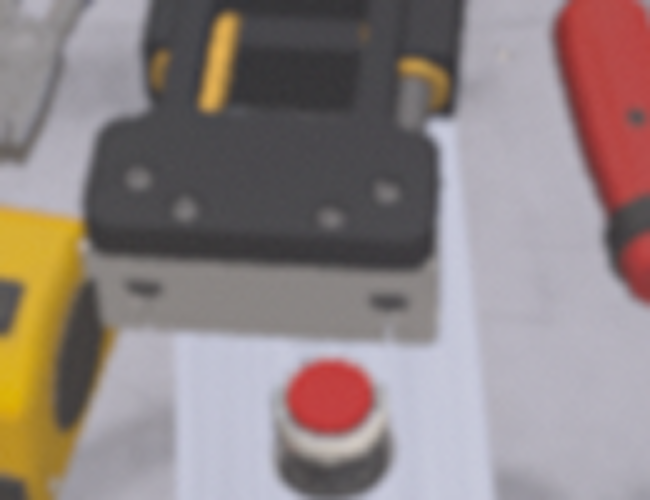

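The crop shows the gripper bracket at (270,300), above the red cap at (330,395), with the fingertips hidden behind it. The tape measure is clear, below and to the left. Measured x and y match the red cap, so I press.

```bash
python3 -m crank '[[1,[0,0,0.013],[0,0,0]],[1,[0,0,0.008],[0,0,0]],[1,[0,0,0.005],[0,0,0]],[1,[0,0,0.002],[0,0,0]],[1,[0,0,0.002],[0,0,0]],[1,[0,0,0.001],[0,0,0]],[1,[0,0,0],[0,0,0]],[1,[0,0,0],[0,0,0]]]'; python3 -m crank '[[1,[0,0,0.001],[0,0,0]],[1,[0,0,0.001],[0,0,0]],[1,[0,0,0],[0,0,0]],[1,[0,0,0],[0,0,0]]]';  python3 -m crank '[[1,[0,0,0.0005],[0,0,0]],[1,[0,0,0.0005],[0,0,0]],[1,[0,0,0],[0,0,0]],[1,[0,0,0],[0,0,0]]]'
```

```text
time: 10.45
tool_pos: [0.526, -0.1549, 0.049]
ee_rot: [3.141, -0.001, -0.0]
wrist_force: [-0.1, 0.1, 2.0]
width: 0.0001
finger_force: 0.6
time: 10.85
tool_pos: [0.5259, -0.1549, 0.0467]
ee_rot: [3.142, -0.001, -0.0]
wrist_force: [-0.6, 0.8, 2.4]
width: 0.0007
finger_force: 1.5
time: 11.25
tool_pos: [0.5258, -0.1549, 0.0455]
ee_rot: [3.142, -0.0, -0.0]
wrist_force: [-0.1, 1.5, 2.6]
width: 0.0005
finger_force: 1.4
```

```bash
python3 -m crank '[[1,[0,0,0.0005],[0,0,0]],[1,[0,0,0.0005],[0,0,0]],[1,[0,0,0],[0,0,0]],[1,[0,0,0],[0,0,0]]]'; python3 -m crank '[[1,[0,0,0.0005],[0,0,0]],[1,[0,0,0.0005],[0,0,0]],[1,[0,0,0],[0,0,0]],[1,[0,0,0],[0,0,0]]]'
```

```text
time: 11.65
tool_pos: [0.5258, -0.1549, 0.0446]
ee_rot: [3.142, -0.0, -0.0]
wrist_force: [-0.4, 2.1, 3.4]
width: 0.0004
finger_force: 1.7
time: 12.05
tool_pos: [0.5259, -0.1549, 0.0441]
ee_rot: [3.141, -0.001, -0.0]
wrist_force: [-0.6, 1.9, 5.3]
width: 0.0002
finger_force: 2.9
```

Red is at the stop. I press 1 mm more to be sure, then lift straight up and back away to check all four from above.

```bash
python3 -m crank '[[1,[0,0,0.0005],[0,0,0]],[1,[0,0,0.0005],[0,0,0]],[1,[0,0,0],[0,0,0]],[1,[0,0,0],[0,0,0]]]'; python3 -m crank '[[1,[0,0,-0.002],[0,0,0]],[1,[0,0,-0.008],[0,0,0]],[1,[0,0,-0.03],[0,0,0]],[1,[0,0,-0.04],[0,0,0]],[1,[0,0,-0.04],[0,0,0]],[1,[-0.02,0.04,0],[0,0,0]],[1,[-0.02,0.04,0],[0,0,0]],[1,[-0.02,0.04,0],[0,0,0]]]'; python3 -m crank '[[1,[-0.02,0.04,0],[0,0,0]],[1,[-0.02,0.04,0],[0,0,0]],[1,[-0.02,0.04,0],[0,0,0]],[1,[-0.02,0.04,0],[0,0,0]],[1,[-0.02,0.04,0],[0,0,0]],[1,[0,0,0],[0,0,0]],[1,[0,0,0],[0,0,0]]]'
python3 - <<'E'
from bench import robot, vision
import cv2,numpy as np,pickle
out=[]
for n,(u,v) in dict(top=(383,278),side=(284,320)).items():
    s=vision.snapshot(n); s0=pickle.load(open(n+"0.pkl","rb"))
    for q in (s0,s): out.append(cv2.resize(q["color"][v-80:v+80,u-105:u+105,::-1],(394,300),interpolation=cv2.INTER_CUBIC))
    if n=="side":
        P=dict(green=(280,263),yellow=(282,295),blue=(284,331),red=(286,375))
    else: P=dict(green=(319,287),yellow=(362,280),blue=(405,272),red=(448,265))
    for k,(a,b) in P.items():
        print(n,k,[round(float((q["R"].T@(np.array([(a-q["cx"])/q["fx"]*z,(b-q["cy"])/q["fy"]*z,z])-q["t"]))[2])*1e3,1) for q in(s0,s) for z in [np.median(q["z_map"][b-3:b+4,a-4:a+5])]])
cv2.imwrite("pics/end.png",np.vstack([np.hstack(out[:2]),np.hstack(out[2:])]))
E
```

```text
time: 12.45
tool_pos: [0.5261, -0.1549, 0.0437]
ee_rot: [3.141, -0.001, -0.0]
wrist_force: [-1.2, 2.8, 8.3]
width: 0.0003
finger_force: 4.0
time: 13.25
tool_pos: [0.465, -0.2762, 0.1627]
ee_rot: [3.14, -0.0, 0.001]
wrist_force: [0.0, -0.8, 0.3]
width: 0.0006
finger_force: 0.0
time: 13.95
tool_pos: [0.3648, -0.4753, 0.1615]
ee_rot: [-3.14, 0.001, -0.002]
wrist_force: [0.8, -0.5, -0.0]
width: 0.0005
finger_force: 0.0
top green [48.8, 44.2]
top yellow [50.6, 47.0]
top blue [50.6, 51.2]
top red [49.1, 45.3]
side green [48.1, 44.9]
side yellow [50.5, 46.1]
side blue [50.4, 50.7]
side red [48.2, 45.3]
```

View pics/end.png

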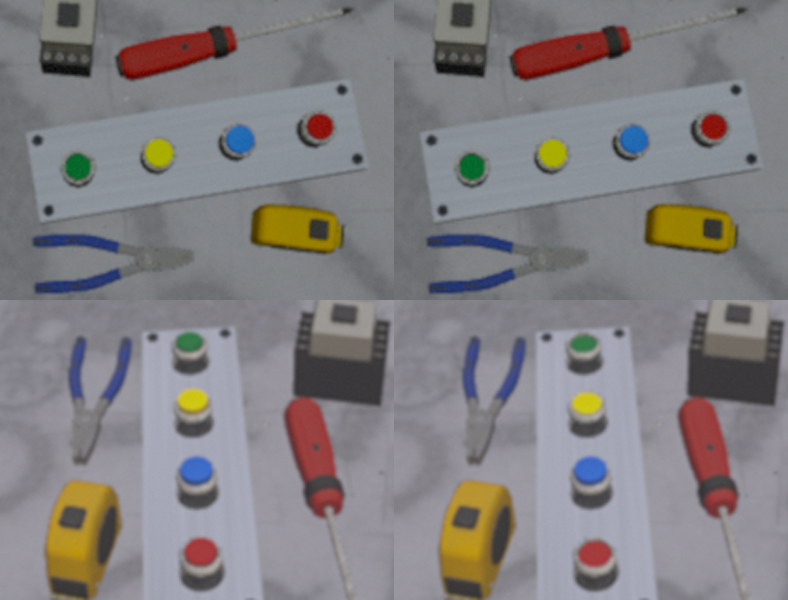

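In the before/after view, the green, yellow and red caps are about 4 mm lower and blue is unchanged. All the heads are upright and the things around the plate have not moved. Handing in.

```bash
python3 -c "from bench import robot; print(robot.close_job())"
```

```text
the job is handed in; nothing more can be done
None
```

I pressed green, yellow and red in that order, each to its hard stop (7–9 N), and they stayed in; blue and everything around the plate were left alone, and the job was handed in at about 14 s.

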